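# Open the stamp-ink refill bottle in its stand

## Task

The stamp pad is due for re-inking: stand the small square ink bottle upright and fully home in the square well of the wooden desk stand, which keeps it from turning, and let go of it. Then unscrew its tight black cap (anticlockwise, a little under a quarter turn, until the threads let go), lift it clear and finish still holding it, level and still, just above the open mouth (a gap of about one to two centimetres), with the bottle left fully home in the well. Do not open the bottle anywhere else, tip it over, or shove or knock over the rubber stamp, the glue stick or the tablet bottle.

Things in the scene. Friction and masses are not known exactly. Their poses are not given: they have to be found in the camera images.
- bottle: small white bottle, square in plan: 46 x 46 mm, edges rounded 7 mm, foot chamfered 4 mm, body 54 mm high to a flat shoulder, 75 mm with the cap; about 0.2 kg. Stands loose on the desk, left of the stand. Origin: centre of the underside; z up, x and y square to the side faces; fits the well in any of four turns. Grip two flat sides, fingertips 24 mm or more above the foot so they clear the stand.
- cap: round black knurled screw cap, 41 mm across, 19 mm high; origin: centre of its lower edge, z up. Tight: origin 55.5 mm above the bottle's, 1.5 mm above the shoulder (fingertips go no lower), its x axis within 5 degrees of the bottle's x. A sprung seal makes it stiff: about 0.3 N m to turn. It cannot be pulled off before it is unscrewed.
- mouth (a point): centre of the bottle's rim, 70.6 mm above the bottle's origin; axes as the bottle's. The neck has a right-hand thread: after a level 10 degrees the cap rises 16.5 mm per turn (held at its height it turns as well). Threads let go when cap x is 65 degrees anticlockwise (from above) of bottle x; it lifts off at 68 to 98 degrees, 83 is best; beyond 100 it jams. Off the neck after rising 15 mm.
- stand: heavy light-wood desk stand, fixed, 92 mm (its x) by 150 mm (its y), 28 mm high, yawed up to 0.4 rad: a square well at its right end (centre at its y = -32 mm) and an empty oblong pen tray, 57 x 41 mm, at its left end (centre at y = +43 mm). Origin: centre of the underside, z up.
- well (a point): centre of the well's floor, 8 mm above the desk; axes as the stand's. Well 48.6 mm square (1.3 mm play on each side of the bottle), 20 mm deep; mouth bevelled 4 mm at 45 degrees to 56.6 mm. Home, the bottle's origin lies on this point; it can then turn about 5 degrees either way before the walls stop it.
- stamp: wooden-handled rubber stamp standing on the desk in front, 27 x 50 x 68 mm high, origin at the centre of its underside; loose, leave alone.
- glue: white and yellow glue stick standing on the desk, 26 mm in diameter, 90 mm high, origin at the centre of its underside; loose, leave alone.
- pills: round white tablet bottle with a white cap, 44 mm in diameter, 75 mm high, standing at the back, origin at the centre of its underside; loose, not the ink bottle, leave alone.
Things that resemble listed ones, but are neither listed nor needed, are in the scene too. What is meant by the cap is not pink, red or yellow, and is the larger of those in its own colour.

How it is judged:
By the outcome, as a careful person would: the job done as asked, in the order asked, and still so for the second after the job is handed in, while the arm keeps its last pose, push and grip.
It also fails if it takes over 54 s, if anything falls off the work surface, if the arm or the gripper's body presses on something with over 40 N, if the wrist force passes 120 N, or if a joint passes its speed limit or range.

## Robot

A 6-joint arm with a two-finger parallel gripper is mounted at the origin on the work surface; the furniture and walls round the work are solid. World frame = base frame: x ahead of the robot, y to its left, z up, the work surface at z = 0. Lengths are in m, angles in rad, forces in N, time in s.
With the tool pointing down it reaches from about 0.3 to 0.875 m from the base axis. Payload 6.4 kg.
Tool frame: the origin (TCP) lies at the very end of the fingers, on their centre line; the grasp point (between the pads) lies 19 mm behind it; z points along the fingers, y is the line along which they close (so a half turn about z gives the same grasp; the last joint's range is limited). The gripper opens to 85 mm and grips with 20 to 120 N. Pads are 22 mm wide; open, the fingers measure 114 mm over their backs; the gripper's body (76 mm by 85 mm) begins 54 mm behind the grasp point. The pads swing forward as they close: fully open they stand 13 mm farther back than shut.
Start: joints at [-1.382, 0.181, 1.607, -0, 1.354, -0.206], TCP at [0.221, -0.531, 0.231] pointing down, gripper open.
Joint ranges: [-2.99, 2.99], [-0.89, 2.07], [0.3, 2.58], [-1.14, 4.28], [0, 2.63], [-3.12, 3.12]. Speed limits (rad/s): [2.57, 2.57, 3.01, 3.14, 3.14, 3.14].

## Interface

Orientations are given as a unit quaternion [w, x, y, z].
In Python, from bench import ctrl gives the robot as it stands.
- The arm moves only by the tool jog_arm, never from a script. Its argument "series" is a list that holds one entry, the list of rows, each a list of 7 numbers: the shift along the tool's x, y, z in mm, then the turn, a rotation vector about the tool's x, y, z in rad, then the finger opening in mm, from 0 to 85.4. In form: [[[tx, ty, tz, rx, ry, rz, gripper], ...]]. A call has exactly 10 rows; each row shifts and turns the commanded pose from where the row before left it, along the tool's axes as they then stand; what a row does not reach is not made up. A row lasts 1/10 s, in which the tool goes at most 50 mm and 8.59 degrees, less where a joint would pass 70% of its speed; a pose out of reach is approached as far as the arm can. A call with a gripper value outside its range is refused whole. The fingers move at their own pace and stop on an object; the grip force is fixed at half the most. Time passes only in rows, so rows that do not move let the fingers close, or fill a call up. It gives the time, the measured TCP pose, the force, the opening and the grip force at its end, in the units of the state.
- ctrl.get_obs(): the state, without advancing time (a new reading comes with each control period).
- ctrl.camera(name): name is "scene" or "top" or "wrist"; returns a dict with "frame" (384x512x3 uint8, blue, green, red), "z_map" (384x512 float32, m along the optical axis (not along the pixel's ray), 0 where there is no reading), "fx", "fy", "cx", "cy" (pixels), "xyz" and "rotation" of the camera in the world. Camera axes: x right, y down, z forward; pixel columns grow to the right and rows downward; lengths in m; the calibration is good to about 2 mm. A picture is of the moment at which its call begins.
- ctrl.hand_in(): hands the job in; it is judged then, once.
The state is a dict: "time_s": time; "q": joint angles; "dq": joint speeds; "joint_efforts": joint torques, N m; "eef_pos": TCP position; "eef_rot": TCP orientation; "wrist_force": force on the tool from outside, world axes, zero at the start; "torque": the same for the moment, N m; "opening": opening from 0.0 (shut) to 1.0 (fully open); "grasp_force": force on a finger pad.
Only numpy, scipy, OpenCV 4.12 (cv2) and the standard library are available. Lean on these libraries where they do the work, as an engineer would, in place of code of your own. Each camera call takes 0.05 s, during which the arm holds its last target. There are 200 camera calls.

## Working session

There is one attempt and no reset: what is moved stays moved. The work goes in short steps, Python scripts to look and compute and a tool call to move; the robot and the scene stay as the last step left them, time stands still between calls to the robot, and variables do not carry over. Pictures are saved under pics/ and viewed, at most 10 in all, crops included, and the job is handed in when it is done.

Besides the shell and the picture viewer there is one more tool, called after "Request:" as name(argument=value, ...) on one line, values as JSON. jog_arm: Moves the arm, as the interface text tells. Its arguments: {"type":"object","properties":{"series":{"type":"array"}},"required":["series"]}

```bash
mkdir -p pics; python3 - <<'E'
from bench import ctrl
import cv2,numpy as np,pickle
for n in("scene","top"):
    c=ctrl.camera(n); pickle.dump(c,open(f'{n}.pkl','wb')); cv2.imwrite(f'pics/{n}0.png',cv2.resize(c['frame'],(800,600)))
    print(n,c['fx'],c['cx'],c['cy'],c['xyz'],np.round(c['rotation'],3).tolist())
o=ctrl.get_obs();print(o)
E
```

```text
scene 379.13039779292876 253.70452418044582 188.70955209277454 [-0.27384316  0.33815506  0.52318049] [0.255, -0.451, 0.745, -0.42]
top 372.20918687631655 258.8244582458768 196.56224746054667 [ 0.33828006 -0.00243351  0.95742195] [0.026, -0.701, 0.713, -0.013]
{'time_s': 0.1, 'q': array([-1.38232098e+00,  1.81506274e-01,  1.60790984e+00,  1.46174835e-05,
        1.35376993e+00, -2.06285708e-01]), 'dq': array([ 3.83849679e-04, -9.08381133e-04, -3.65471637e-03, -6.50503539e-04,
        1.04387635e-03,  9.21706341e-05]), 'joint_efforts': array([ 1.17016825e-03, -4.45874441e+01, -3.52237487e+01, -1.92289644e-04,
        4.19577817e-03,  2.49597872e-05]), 'eef_pos': array([ 0.22107212, -0.53027238,  0.23045112]), 'eef_rot': array([-7.96595625e-04,  9.80583622e-01,  1.96099785e-01,  1.42303355e-05]), 'wrist_force': array([ 0.15413683, -0.48070223, -0.49190293]), 'torque': array([ 0.0176966 ,  0.06249368, -0.01492303]), 'grasp_force': 0.0, 'opening': 0.9985695954263688}
```

View pics/scene0.png

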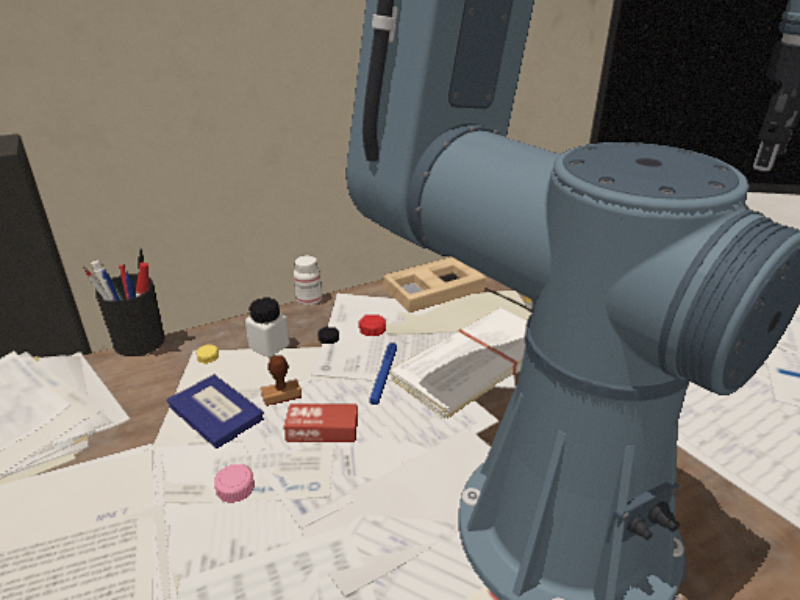

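View pics/top0.png

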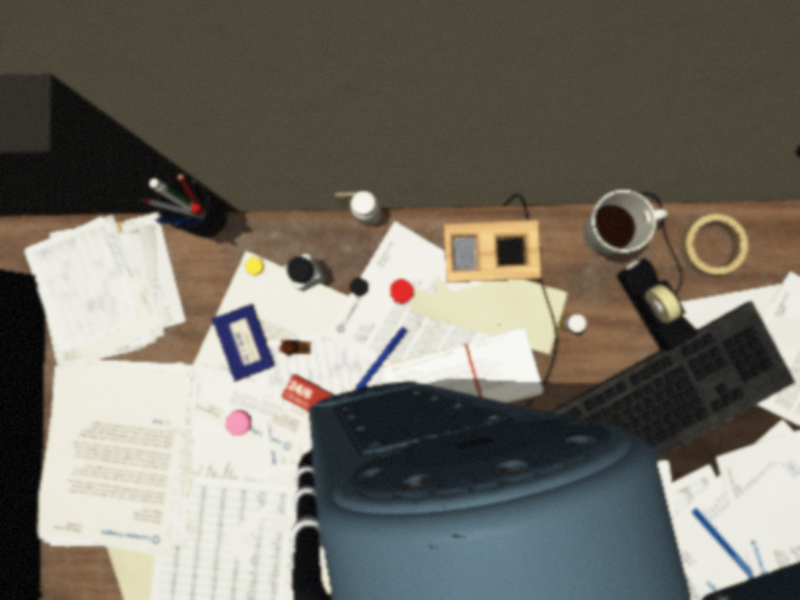

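The scene view (800x600) shows the ink bottle at (267,328), the stamp at (280,380), pills at (307,280) and the stand at (435,282). The top view shows the bottle cap at (301,270), the stand at (492,250) with its well at (511,250), the glue at about (576,323) and pills at (366,208).

```bash
cat >h.py <<'E'
import numpy as np,cv2,pickle
from scipy.spatial.transform import Rotation as R
def rot(q): return R.from_quat(np.r_[q[1:],q[0]])
def cloud(c):
    z=c['z_map'];v,u=np.mgrid[:z.shape[0],:z.shape[1]]
    p=np.stack([(u-c['cx'])/c['fx']*z,(v-c['cy'])/c['fy']*z,z],-1)
    P=rot(c['rotation']).apply(p.reshape(-1,3)).reshape(p.shape)+c['xyz']; P[z<=0]=np.nan
    return P
def ray(c,u,v):
    return rot(c['rotation']).apply([(u-c['cx'])/c['fx'],(v-c['cy'])/c['fy'],1.])
def meet(c1,p1,c2,p2):
    a,b=ray(c1,*p1),ray(c2,*p2);s=np.linalg.lstsq(np.c_[a,-b],c2['xyz']-c1['xyz'],rcond=None)[0]
    A=c1['xyz']+a*s[0];B=c2['xyz']+b*s[1];return (A+B)/2,np.linalg.norm(A-B)
E
python3 - <<'E'
from h import *
t=pickle.load(open('top.pkl','rb'));s=pickle.load(open('scene.pkl','rb'));k=.64
P=cloud(t)
for n,(u,v) in dict(cap=(301,270),desk=(440,360),well=(511,250),tray=(465,252),glue=(576,323),pills=(366,205),stamp=(290,347),bcap=(359,287)).items():
    u,v=int(u*k),int(v*k); print(n,np.round(np.nanmedian(P[v-2:v+3,u-2:u+3].reshape(-1,3),0),3))
print('cap 2view',meet(t,(301*k,270*k),s,(264*k,304*k)),meet(t,(366*k,205*k),s,(307*k,261*k)))
def rep(n,m):
    q=P[m]; print(n,len(q),q.mean(0).round(4),cv2.minAreaRect((q[:,:2]*1000).astype(np.float32)))
z=P[...,2];x=P[...,0];y=P[...,1]
st=P[int(250*k),int(490*k)]
rep('stand',(abs(z-.028)<.006)&(np.hypot(x-st[0],y-st[1])<.12))
c=P[int(270*k),int(301*k)]
rep('cap',(z>.066)&(np.hypot(x-c[0],y-c[1])<.05)); rep('sh',(abs(z-.054)<.006)&(np.hypot(x-c[0],y-c[1])<.05))
Q=cloud(s);m=(Q[...,2]>.008)&(Q[...,2]<.052)&(np.hypot(Q[...,0]-c[0],Q[...,1]-c[1])<.05)
q=Q[m];print('scene bottle',len(q));print(cv2.minAreaRect((q[:,:2]*1000).astype(np.float32)))
m=(Q[...,2]>.06)&(np.hypot(Q[...,0]-c[0],Q[...,1]-c[1])<.05);print(Q[m].mean(0),Q[m].max(0))
E
```

```text
cap [0.449 0.173 0.076]
desk [ 0.305 -0.039  0.021]
well [ 0.481 -0.16   0.01 ]
tray [ 0.481 -0.084  0.008]
glue [ 0.36  -0.239  0.09 ]
pills [0.546 0.071 0.076]
stamp [0.329 0.192 0.067]
bcap [0.426 0.091 0.016]
cap 2view (array([0.44716819, 0.17285663, 0.07497019]), np.float64(0.0025451661620406137)) (array([0.54619717, 0.07193155, 0.07296733]), np.float64(0.002096766958066031))
stand 1478 [ 0.4787 -0.128   0.0286] ((478.61279296875, -125.27439880371094), (92.3651351928711, 150.2705078125), 1.3224679231643677)
cap 242 [0.4484 0.1752 0.0755] ((448.770263671875, 175.43881225585938), (40.286800384521484, 38.76209259033203), 85.69879913330078)
sh 95 [0.4436 0.1683 0.0533] ((448.60162353515625, 175.57730102539062), (45.424285888671875, 45.21754837036133), 25.185565948486328)
scene bottle 427
((433.6885681152344, 179.3551788330078), (58.57017135620117, 31.245996475219727), 74.57462310791016)
[0.44141089 0.17695006 0.07208856] [0.46835036 0.19657863 0.07847605]
```

```bash
cat >plan.py <<'E'
import sys,numpy as np,json
from h import *
from bench import ctrl
def plan(p,yaw,n,g,start=None):
    """rows from the current pose to TCP p, tool down, tool x at yaw; turn and shift spread over n rows"""
    o=ctrl.get_obs();p0=np.array(o['eef_pos']);R0=rot(o['eef_rot'])
    RT=R.from_euler('z',yaw)*R.from_euler('x',np.pi)
    d=(R0.inv()*RT).as_rotvec()/n
    st=(np.array(p)-p0)*1000/n;out=[];Rc=R0
    for i in range(n):
        out.append([round(float(v),1) for v in Rc.inv().apply(st)]+[round(float(v),3) for v in d]+[g]);Rc=Rc*R.from_rotvec(d)
    print('maxstep',np.linalg.norm(st).round(1),np.degrees(np.linalg.norm(d)).round(2))
    for r in out: print(r)
if __name__=='__main__':
    a=[float(v) for v in sys.argv[1:]];plan(a[:3],a[3],int(a[4]),a[5])
E
python3 plan.py 0.43 -0.157 0.26 1.594 10 85
```

```text
maxstep 42.9 6.87
[33.6, -26.4, -2.9, -0.0, -0.0, -0.12, 85.0]
[36.6, -22.2, -2.9, -0.0, -0.0, -0.12, 85.0]
[39.0, -17.7, -2.9, -0.0, -0.0, -0.12, 85.0]
[40.8, -12.9, -2.9, -0.0, -0.0, -0.12, 85.0]
[42.0, -7.9, -2.9, -0.0, -0.0, -0.12, 85.0]
[42.7, -2.8, -2.9, -0.0, -0.0, -0.12, 85.0]
[42.7, 2.3, -2.9, -0.0, -0.0, -0.12, 85.0]
[42.1, 7.4, -2.9, -0.0, -0.0, -0.12, 85.0]
[40.9, 12.4, -2.9, -0.0, -0.0, -0.12, 85.0]
[39.2, 17.2, -3.0, -0.0, -0.0, -0.12, 85.0]
```

Request:
jog_arm(series=[[[33.6, -26.4, -3, 0, 0, -0.12, 85], [36.6, -22.2, -3, 0, 0, -0.12, 85], [39, -17.7, -3, 0, 0, -0.12, 85], [40.8, -12.9, -3, 0, 0, -0.12, 85], [42, -7.9, -3, 0, 0, -0.12, 85], [42.7, -2.8, -3, 0, 0, -0.12, 85], [42.7, 2.3, -3, 0, 0, -0.12, 85], [42.1, 7.4, -3, 0, 0, -0.12, 85], [40.9, 12.4, -3, 0, 0, -0.12, 85], [39.2, 17.2, -3, 0, 0, -0.12, 85]]])

```text
time_s: 1.1
eef_pos: [0.4304, -0.1557, 0.2613]
eef_rot: [-0.0, 0.697, 0.717, -0.0]
wrist_force: [1.4, -1.1, -0.4]
opening: 0.996
grasp_force: 0.0
```

```bash
python3 - <<'E'
from h import *
from bench import ctrl
c=ctrl.camera('wrist');t=ctrl.camera('top');pickle.dump(c,open('w1.pkl','wb'));pickle.dump(t,open('top1.pkl','wb'))
cv2.imwrite('pics/w1.png',cv2.resize(c['frame'],(800,600)))
o=ctrl.get_obs();print(o['time_s'],o['eef_pos'],o['eef_rot'],o['q']);print(c['xyz'],c['fx'],c['rotation'])
P=cloud(c);z=P[...,2]
m=abs(z-.028)<.004;q=P[m];q=q[np.hypot(q[:,0]-.479,q[:,1]+.125)<.1]
print(len(q),q[:,2].mean(),cv2.minAreaRect((q[:,:2]*1000).astype(np.float32)))
m=(z<.018)&(z>.004)&(abs(P[...,0]-.479)<.03)&(abs(P[...,1]+.157)<.03);q=P[m];print(len(q),np.median(q,0),cv2.minAreaRect((q[:,:2]*1000).astype(np.float32)))
E
```

```text
1.2 [ 0.43158717 -0.15332442  0.26151587] [-8.07950995e-05  6.95420869e-01  7.18602178e-01  8.47387153e-04] [-6.02695755e-01 -1.17285058e-01  1.85171901e+00  1.72116760e-03
  1.40703774e+00 -6.35761053e-01]
[ 0.42738334 -0.07696306  0.40413574] 329.29139900100523 [0.15751416 0.98741556 0.01397822 0.00210149]
7171 0.0280451620863747 ((479.7846984863281, -127.59226989746094), (92.29216003417969, 150.1995391845703), 1.3362606763839722)
1595 [ 0.48182914 -0.16112415  0.00901577] ((481.14178466796875, -160.80938720703125), (47.78078842163086, 46.76634216308594), 1.5771013498306274)
```

View pics/w1.png

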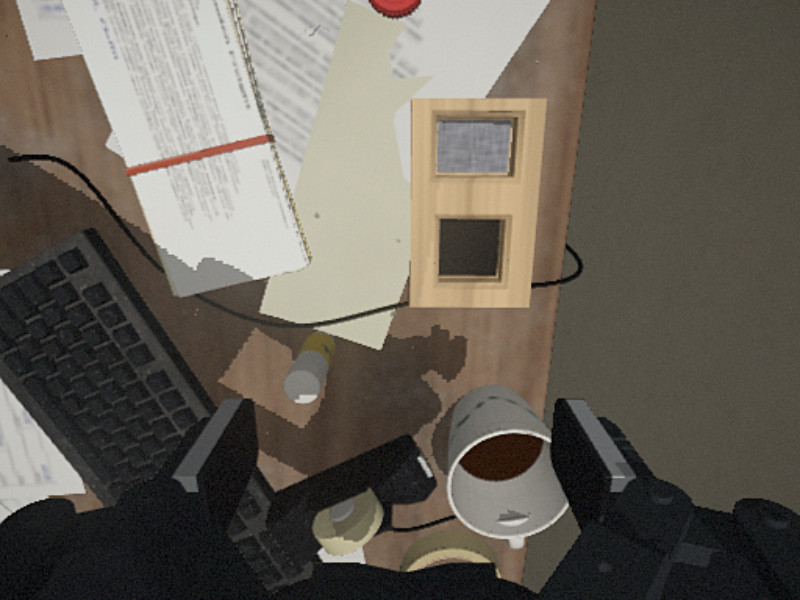

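The wrist view shows the stand's corners at about (412,98), (546,98), (530,306) and (411,306), with the well at (440–503, 218–280). That agrees with the top view to about 2 mm, and the yaw is 1.3°. The bottle is next.

```bash
python3 plan.py 0.485 0.09 0.23 2.01 10 85
```

```text
maxstep 25.1 2.33
[24.1, 6.1, 3.2, 0.0, -0.0, -0.041, 85.0]
[23.9, 7.1, 3.2, 0.0, -0.0, -0.041, 85.0]
[23.6, 8.1, 3.2, 0.0, -0.0, -0.041, 85.0]
[23.2, 9.0, 3.2, 0.0, -0.0, -0.041, 85.0]
[22.8, 10.0, 3.2, 0.0, -0.0, -0.041, 85.0]
[22.4, 10.9, 3.2, 0.0, -0.0, -0.041, 85.0]
[21.9, 11.8, 3.2, 0.0, -0.0, -0.041, 85.0]
[21.5, 12.7, 3.2, 0.0, -0.0, -0.041, 85.0]
[20.9, 13.5, 3.2, 0.0, -0.0, -0.041, 85.0]
[20.4, 14.4, 3.2, 0.0, -0.0, -0.041, 85.0]
```

Request:
jog_arm(series=[[[24.1, 6.1, 3.2, 0, 0, -0.041, 85], [23.9, 7.1, 3.2, 0, 0, -0.041, 85], [23.6, 8.1, 3.2, 0, 0, -0.041, 85], [23.2, 9, 3.2, 0, 0, -0.041, 85], [22.8, 10, 3.2, 0, 0, -0.041, 85], [22.4, 10.9, 3.2, 0, 0, -0.041, 85], [21.9, 11.8, 3.2, 0, 0, -0.041, 85], [21.5, 12.7, 3.2, 0, 0, -0.041, 85], [20.9, 13.5, 3.2, 0, 0, -0.041, 85], [20.4, 14.4, 3.2, 0, 0, -0.041, 85]]])

```text
time_s: 2.2
eef_pos: [0.4852, 0.0857, 0.2288]
eef_rot: [-0.0, 0.538, 0.843, -0.0]
wrist_force: [0.4, 0.5, -0.1]
opening: 0.997
grasp_force: 0.0
```

```bash
python3 - <<'E'
from h import *
from bench import ctrl
ctrl.camera('wrist');ctrl.camera('wrist');ctrl.camera('wrist');c=ctrl.camera('wrist');pickle.dump(c,open('w2.pkl','wb'))
cv2.imwrite('pics/w2.png',cv2.resize(c['frame'],(800,600)))
o=ctrl.get_obs();print(o['time_s'],o['eef_pos'],o['eef_rot'],o['q'])
P=cloud(c);z=P[...,2];d=np.hypot(P[...,0]-.449,P[...,1]-.1755)
for n,a,b in(('cap',.07,.08),('shoulder',.049,.059),('all',.007,.059)):
    q=P[(z>a)&(z<b)&(d<.045)];print(n,len(q),q.mean(0).round(4),cv2.minAreaRect((q[:,:2]*1000).astype(np.float32)))
E
```

```text
2.4 [0.48490979 0.0850713  0.22882036] [-3.62113414e-04  5.38409371e-01  8.42683189e-01 -5.11713171e-04] [-6.75847582e-02 -3.74280017e-03  1.81147378e+00 -5.65491999e-04
  1.33498846e+00 -5.01151624e-01]
cap 1992 [0.4497 0.1747 0.0755] ((449.8532409667969, 174.68348693847656), (41.11129379272461, 41.37914276123047), 71.19173431396484)
shoulder 636 [0.4499 0.171  0.0529] ((449.8932800292969, 174.5001220703125), (45.92063522338867, 45.91520690917969), 27.115575790405273)
all 651 [0.45   0.1712 0.0528] ((449.9206237792969, 174.57186889648438), (46.034751892089844, 46.08199691772461), 27.115575790405273)
```

View pics/w2.png

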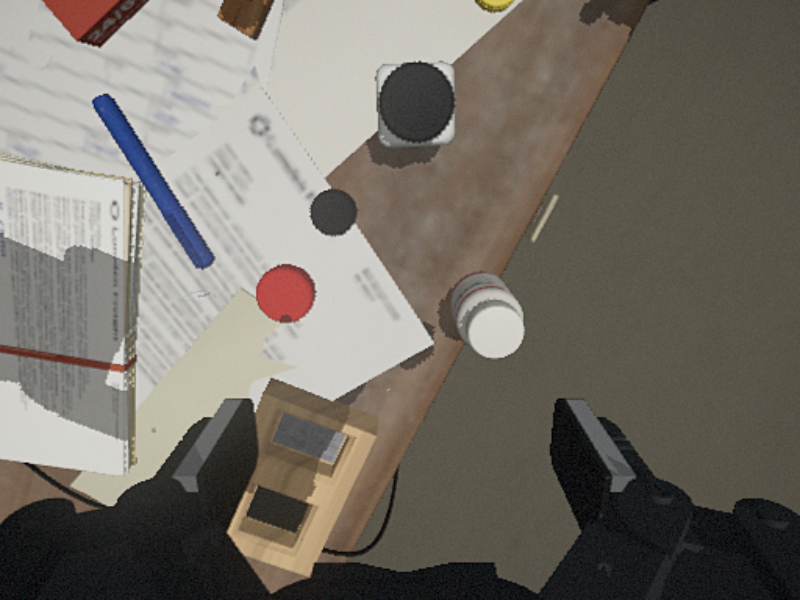

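The bottle is at (416,103) in the wrist view, square with the tool to about 1°. Its measured centre is (0.450, 0.1747), and its shoulder and cap heights match the text.

```bash
python3 plan.py 0.4499 0.1747 0.2 2.025 4 85
```

```text
maxstep 25.1 0.29
[24.0, 1.5, 7.2, -0.0, -0.0, -0.005, 85.0]
[24.0, 1.6, 7.2, -0.0, -0.0, -0.005, 85.0]
[24.0, 1.7, 7.2, -0.0, -0.0, -0.005, 85.0]
[24.0, 1.8, 7.2, -0.0, -0.0, -0.005, 85.0]
```

Request:
jog_arm(series=[[[24, 1.5, 7.2, 0, 0, -0.005, 85], [24, 1.6, 7.2, 0, 0, -0.005, 85], [24, 1.7, 7.2, 0, 0, -0.005, 85], [24, 1.8, 7.2, 0, 0, -0.005, 85], [0, 0, 30, 0, 0, 0, 85], [0, 0, 30, 0, 0, 0, 85], [0, 0, 30, 0, 0, 0, 85], [0, 0, 20, 0, 0, 0, 85], [0, 0, 10, 0, 0, 0, 85], [0, 0, 0, 0, 0, 0, 85]]])

```text
time_s: 3.4
eef_pos: [0.4494, 0.174, 0.0794]
eef_rot: [-0.001, 0.531, 0.848, -0.001]
wrist_force: [0.2, -0.6, -0.0]
opening: 0.994
grasp_force: 0.0
```

```bash
python3 plan.py 0.4499 0.1747 0.025 2.025 3 85; python3 - <<'E'
from bench import ctrl
o=ctrl.get_obs();print(o['eef_pos'],o['eef_rot'],o['wrist_force'])
E
```

```text
maxstep 18.1 0.06
[0.1, 0.3, 18.1, -0.001, -0.0, -0.001, 85.0]
[0.1, 0.3, 18.1, -0.001, -0.0, -0.001, 85.0]
[0.1, 0.3, 18.1, -0.001, -0.0, -0.001, 85.0]
[0.4493892  0.17399004 0.07941181] [-0.0009886   0.53054989  0.8476526  -0.00095082] [ 0.15390583 -0.55474674 -0.0474659 ]
```

Descend and close.

Request:
jog_arm(series=[[[0.1, 0.3, 18, 0, 0, 0, 85], [0.1, 0.3, 18, 0, 0, 0, 85], [0.1, 0.3, 18, 0, 0, 0, 85], [0, 0, 0, 0, 0, 0, 85], [0, 0, 0, 0, 0, 0, 40], [0, 0, 0, 0, 0, 0, 40], [0, 0, 0, 0, 0, 0, 40], [0, 0, 0, 0, 0, 0, 40], [0, 0, 0, 0, 0, 0, 40], [0, 0, 0, 0, 0, 0, 40]]])

```text
time_s: 4.4
eef_pos: [0.4518, 0.1758, 0.028]
eef_rot: [0.001, 0.53, 0.848, 0.0]
wrist_force: [-1.4, -1.5, 6.9]
opening: 0.527
grasp_force: 61.6
```

Request:
jog_arm(series=[[[0, 0, -5, 0, 0, 0, 40], [0, 0, -20, 0, 0, 0, 40], [0, 0, -30, 0, 0, 0, 40], [0, 0, -30, 0, 0, 0, 40], [0, 0, -20, 0, 0, 0, 40], [0, 0, -10, 0, 0, 0, 40], [0, 0, 0, 0, 0, 0, 40], [0, 0, 0, 0, 0, 0, 40], [0, 0, 0, 0, 0, 0, 40], [0, 0, 0, 0, 0, 0, 40]]])

```text
time_s: 5.4
eef_pos: [0.4499, 0.1756, 0.1402]
eef_rot: [-0.001, 0.53, 0.848, -0.001]
wrist_force: [0.1, -0.1, -3.4]
opening: 0.524
grasp_force: 62.6
```

```bash
cat >look.py <<'E'
import sys
from h import *
from bench import ctrl
c=ctrl.camera('wrist');pickle.dump(c,open('w.pkl','wb'))
if len(sys.argv)>1: cv2.imwrite('pics/'+sys.argv[1],cv2.resize(c['frame'],(800,600)))
o=ctrl.get_obs();T=np.array(o['eef_pos']);Rt=rot(o['eef_rot']);print(o['time_s'],T.round(4),'yaw',np.degrees(Rt.as_matrix()[:2,0]@[[0],[0]]) if 0 else np.degrees(np.arctan2(*Rt.as_matrix()[[1,0],0])).round(2),'tilt z',Rt.as_matrix()[:,2].round(4),o['wrist_force'].round(1),o['opening'].round(3),o['grasp_force'])
L=Rt.inv().apply((cloud(c)-T).reshape(-1,3)).reshape(384,512,3)
# cap top in tool frame
ok=(abs(L[...,0])<.032)&(abs(L[...,1])<.03)&(L[...,2]>-.07)&(L[...,2]<.02)
dark=c['frame'].max(-1)<70
q=L[ok];print('n',len(q));h,e=np.histogram(q[:,2]*1000,20);print([(int(a),int(b)) for a,b in zip(e,h) if b>10])
zt=e[np.argmax(h)]/1000;t=q[abs(q[:,2]-zt)<.004]
print('top in tool',np.median(t[:,2]),cv2.minEnclosingCircle((t[:,:2]*1000).astype(np.float32)),cv2.minAreaRect((t[:,:2]*1000).astype(np.float32)))
b=q[q[:,2]>zt+.012];
if len(b)>10: print('below',len(b),np.median(b,0).round(4),cv2.minAreaRect((b[:,:2]*1000).astype(np.float32)))
E
python3 look.py w3.png
```

```text
Traceback (most recent call last):
  File "look.py", line 6, in <module>
    o=ctrl.get_obs();T=np.array(o['eef_pos']);Rt=rot(o['eef_rot']);print(o['time_s'],T.round(4),'yaw',np.degrees(Rt.as_matrix()[:2,0]@[[0],[0]]) if 0 else np.degrees(np.arctan2(*Rt.as_matrix()[[1,0],0])).round(2),'tilt z',Rt.as_matrix()[:,2].round(4),o['wrist_force'].round(1),o['opening'].round(3),o['grasp_force'])
                                                                                                                                                                                                                                                                                     ^^^^^^^^^^^^^^^^^^
AttributeError: 'float' object has no attribute 'round'
```

View pics/w3.png

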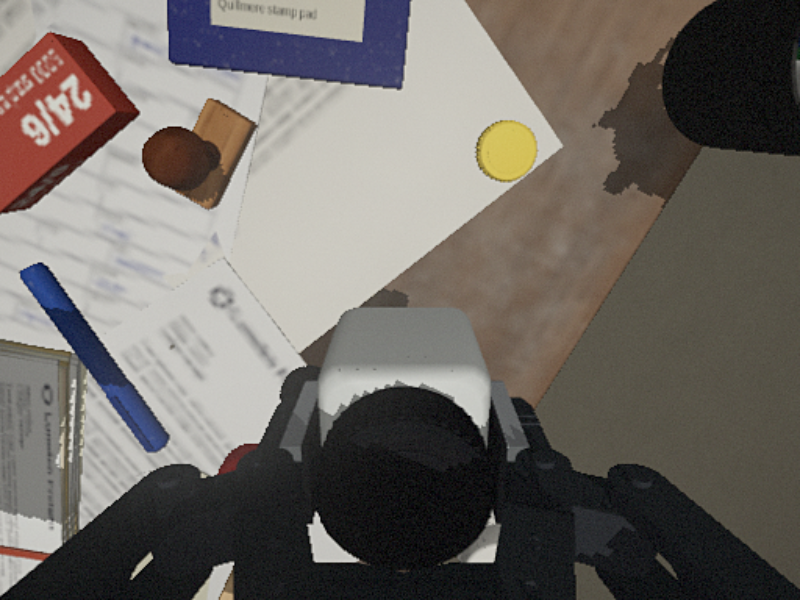

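The bottle is held square, with its cap at (402,478).

```bash
sed -i "s/o\['opening'\].round(3)/round(o['opening'],3)/; s/np.degrees(Rt.as_matrix()\[:2,0\]@\[\[0\],\[0\]\]) if 0 else //" look.py; python3 look.py
python3 - <<'E'
from h import *
from bench import ctrl
c=pickle.load(open('w.pkl','rb'));o=ctrl.get_obs();Rt=rot(o['eef_rot'])
L=Rt.inv().apply((cloud(c)-o['eef_pos']).reshape(-1,3)).reshape(384,512,3)
k=.64
for u,v in((402,410),(402,478),(402,550),(402,375),(402,330),(402,312),(330,340),(480,340),(300,430),(512,430),(310,385),(520,400),(322,545),(490,545)):
    print(u,v,(L[int(v*k),int(u*k)]*1000).round(1))
E
```

```text
5.5 [0.4503 0.1757 0.1406] yaw 116.01 tilt z [-1.7e-03 -2.0e-04 -1.0e+00] [-0.1 -0.3 -3.4] 0.52 62.58407486602664
n 21528
[(-69, 670), (-65, 65), (-61, 527), (-56, 463), (-52, 3771), (-47, 5907), (-43, 1559), (-38, 1016), (-34, 823), (-29, 1842), (-25, 1557), (-20, 603), (-16, 502), (-11, 486), (-7, 355), (-2, 321), (1, 298), (6, 272), (10, 254), (15, 237)]
top in tool -0.047304992020119147 ((10.43425464630127, 0.012679997831583023), 30.026561737060547) ((2.5484180450439453, 2.8819446563720703), (57.79423522949219, 40.491947174072266), 72.99095153808594)
below 7843 [ 0.0207 -0.001  -0.0229] ((6.288334846496582, -0.04928779602050781), (35.198856353759766, 60.04612350463867), 1.1370376348495483)
402 410 [ 21.1  -1.7 -41.5]
402 478 [  8.1  -1.7 -47.7]
402 550 [-12.   -1.7 -47.7]
402 375 [ 21.3  -1.8 -24.9]
402 330 [22.9 -1.9  2.7]
402 312 [22.9 -2.  19.8]
330 340 [-36.2 -45.1 139.6]
480 340 [-35.9  43.5 138.9]
300 430 [ 10.6 -26.5 -33.1]
512 430 [ 10.1  25.1 -32.2]
310 385 [ 10.2 -28.6  -8.4]
520 400 [  6.6  31.8 -11.1]
322 545 [-184.3  -56.7  137.1]
490 545 [-118.2   41.9   66.9]
```

```bash
python3 plan.py 0.481 -0.159 0.13 1.594 9 40
```

```text
maxstep 37.4 2.74
[-34.9, -13.2, 1.2, -0.0, -0.0, 0.048, 40.0]
[-35.5, -11.6, 1.2, -0.0, -0.0, 0.048, 40.0]
[-36.0, -9.8, 1.2, -0.0, -0.0, 0.048, 40.0]
[-36.4, -8.1, 1.2, -0.0, -0.0, 0.048, 40.0]
[-36.8, -6.4, 1.2, -0.0, -0.0, 0.048, 40.0]
[-37.1, -4.6, 1.2, -0.0, -0.0, 0.048, 40.0]
[-37.2, -2.8, 1.2, -0.0, -0.0, 0.048, 40.0]
[-37.3, -1.0, 1.2, -0.0, -0.0, 0.048, 40.0]
[-37.3, 0.8, 1.2, -0.0, -0.0, 0.048, 40.0]
```

Request:
jog_arm(series=[[[-17.5, -6.6, 1.2, 0, 0, 0.024, 40], [-35.2, -12.4, 1.2, 0, 0, 0.048, 40], [-35.8, -10.7, 1.2, 0, 0, 0.048, 40], [-36.2, -9, 1.2, 0, 0, 0.048, 40], [-36.6, -7.2, 1.2, 0, 0, 0.048, 40], [-37, -5.5, 1.2, 0, 0, 0.048, 40], [-37.2, -3.7, 1.2, 0, 0, 0.048, 40], [-37.3, -1.9, 1.2, 0, 0, 0.048, 40], [-37.3, 0, 1.2, 0, 0, 0.048, 40], [-18.6, 0.4, 0, 0, 0, 0.024, 40]]])

```text
time_s: 6.5
eef_pos: [0.4812, -0.162, 0.1304]
eef_rot: [0.0, 0.701, 0.714, -0.0]
wrist_force: [0.8, 0.3, -3.8]
opening: 0.523
grasp_force: 62.4
```

Request:
jog_arm(series=[[[0, 0, 0, 0, 0, 0, 40], [0, 0, 0, 0, 0, 0, 40], [0, 0, 10, 0, 0, 0, 40], [0, 0, 20, 0, 0, 0, 40], [0, 0, 20, 0, 0, 0, 40], [0, 0, 5, 0, 0, 0, 40], [0, 0, 0, 0, 0, 0, 40], [0, 0, 0, 0, 0, 0, 40], [0, 0, 0, 0, 0, 0, 40], [0, 0, 0, 0, 0, 0, 40]]])

```text
time_s: 7.5
eef_pos: [0.4818, -0.1592, 0.0766]
eef_rot: [0.001, 0.699, 0.715, 0.0]
wrist_force: [0.3, 0.4, -3.4]
opening: 0.523
grasp_force: 62.4
```

```bash
python3 plan.py 0.481 -0.159 0.07 1.594 2 40; python3 look.py w4.png; python3 - <<'E'
from h import *
from bench import ctrl
c=pickle.load(open('w.pkl','rb'));o=ctrl.get_obs();P=cloud(c);z=P[...,2]
L=rot(o['eef_rot']).inv().apply((P-o['eef_pos']).reshape(-1,3)).reshape(384,512,3)
m=(abs(z-.028)<.004)&(abs(P[...,0]-.48)<.055)&(P[...,1]<-.04)&(P[...,1]>-.21);q=P[m];print(len(q),q[:,2].mean(),cv2.minAreaRect((q[:,:2]*1000).astype(np.float32)))
m=(abs(L[...,2]+.0477)<.002)&(abs(L[...,1])<.0225)&(c['frame'].max(-1)<75);q=L[m];print('cap',len(q),cv2.minAreaRect((q[:,:2]*1000).astype(np.float32)),np.median(q[:,2]),np.percentile(q[:,1],[1,99]),np.percentile(q[:,0],[1,99]))
m=(L[...,2]>-.015)&(L[...,2]<.015)&(abs(L[...,1])<.02)&(L[...,0]<.03);print('face x',np.median(L[m],0))
E
```

```text
maxstep 3.3 0.06
[0.1, -0.4, 3.3, 0.001, 0.0, -0.001, 40.0]
[0.1, -0.4, 3.3, 0.001, 0.0, -0.001, 40.0]
7.55 [ 0.4817 -0.1592  0.0765] yaw 91.27 tilt z [ 1.3e-03 -8.0e-04 -1.0e+00] [-0.3  0.4 -3.1] 0.528 62.35166810452938
n 21454
[(-69, 590), (-65, 84), (-61, 541), (-56, 451), (-52, 5550), (-47, 4192), (-43, 1581), (-38, 989), (-34, 781), (-29, 2059), (-25, 1337), (-20, 594), (-16, 527), (-11, 448), (-7, 349), (-2, 327), (1, 288), (6, 282), (10, 245), (15, 239)]
top in tool -0.04843226886866018 ((11.605016708374023, -0.0038068497087806463), 30.02268409729004) ((0.9724931716918945, -2.2583999633789062), (37.317596435546875, 59.21699905395508), 11.856504440307617)
below 9057 [ 0.0194 -0.0008 -0.0248] ((5.508929252624512, -0.5323009490966797), (35.71750259399414, 58.34833908081055), 0.01675419509410858)
20812 0.0279775344445885 ((479.3500671386719, -118.10411071777344), (92.8568344116211, 132.0005645751953), 1.3376860618591309)
cap 8298 ((0.5716819763183594, -0.6428127288818359), (39.98655319213867, 39.61663818359375), 82.27645874023438) -0.04771971191233345 [-0.01908306  0.01786237] [-0.01744101  0.01892412]
face x [ 0.02242108 -0.00029117 -0.00208382]
```

View pics/w4.png

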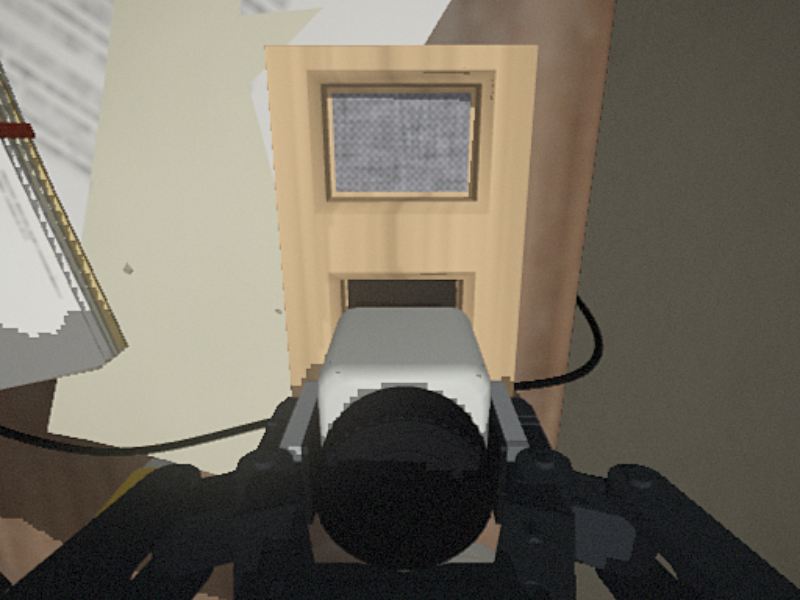

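The bottle hangs centred over the well, which spans columns 343–463 with the bottle at 322–490 in front of it. It's offset about 0.8 mm in tool y, so I'll correct that and lower it.

Request:
jog_arm(series=[[[0, -0.7, 4, 0, 0, 0, 40], [0, 0, 8, 0, 0, 0, 40], [0, 0, 8, 0, 0, 0, 40], [0, 0, 6, 0, 0, 0, 40], [0, 0, 4, 0, 0, 0, 40], [0, 0, 4, 0, 0, 0, 40], [0, 0, 3, 0, 0, 0, 40], [0, 0, 2, 0, 0, 0, 40], [0, 0, 0, 0, 0, 0, 40], [0, 0, 0, 0, 0, 0, 40]]])

```text
time_s: 8.55
eef_pos: [0.4805, -0.159, 0.0368]
eef_rot: [0.0, 0.699, 0.715, 0.0]
wrist_force: [-0.0, -0.1, -2.8]
opening: 0.526
grasp_force: 62.5
```

Request:
jog_arm(series=[[[0, 0, 1, 0, 0, 0, 40], [0, 0, 1, 0, 0, 0, 40], [0, 0, 0.5, 0, 0, 0, 40], [0, 0, 0, 0, 0, 0, 40], [0, 0, 0, 0, 0, 0, 40], [0, 0, 0, 0, 0, 0, 40], [0, 0, 0, 0, 0, 0, 40], [0, 0, 0, 0, 0, 0, 40], [0, 0, 0, 0, 0, 0, 40], [0, 0, 0, 0, 0, 0, 40]]])

```text
time_s: 9.55
eef_pos: [0.4808, -0.1592, 0.0361]
eef_rot: [0.0, 0.699, 0.715, -0.0]
wrist_force: [-6.0, 2.7, 14.0]
opening: 0.528
grasp_force: 64.7
```

Request:
jog_arm(series=[[[0, 0, 0, 0, 0, 0, 70], [0, 0, 0, 0, 0, 0, 70], [0, 0, 0, 0, 0, 0, 70], [0, 0, 0, 0, 0, 0, 70], [0, 0, -10, 0, 0, 0, 70], [0, 0, -20, 0, 0, 0, 70], [0, 0, -25, 0, 0, 0, 70], [0, 0, -20, 0, 0, 0, 70], [0, 0, -10, 0, 0, 0, 70], [0, 0, 0, 0, 0, 0, 70]]])

```text
time_s: 10.55
eef_pos: [0.4815, -0.1596, 0.121]
eef_rot: [0.002, 0.699, 0.715, 0.0]
wrist_force: [0.5, -0.4, 0.4]
opening: 0.82
grasp_force: 0.0
```

```bash
python3 - <<'E'
from h import *
from bench import ctrl
ctrl.camera('wrist')
c=ctrl.camera('wrist');t=ctrl.camera('top');s=ctrl.camera('scene')
o=ctrl.get_obs();Rt=rot(o['eef_rot']);T=np.array(o['eef_pos']);print(o['time_s'],T,o['eef_rot'],o['q'],o['wrist_force'],o['opening'])
for n,cc in(('w',c),('t',t),('s',s)):
    P=cloud(cc);d=np.hypot(P[...,0]-.4805,P[...,1]+.159);z=P[...,2]
    for nm,a,b in(('cap',.076,.09),('sh',.056,.068)):
        q=P[(z>a)&(z<b)&(d<.04)]
        if len(q)>20: print(n,nm,len(q),np.median(q,0).round(4),cv2.minAreaRect((q[:,:2]*1000).astype(np.float32)))
cv2.imwrite('pics/w5.png',cv2.resize(c['frame'],(800,600)))
# fingertips in tool frame
L=Rt.inv().apply((cloud(c)-T).reshape(-1,3)).reshape(384,512,3)
for sg in(-1,1):
    m=(abs(L[...,0])<.013)&(sg*L[...,1]>.03)&(sg*L[...,1]<.06)&(abs(L[...,2])<.05);q=L[m]*1000
    print('finger',sg,len(q),np.percentile(q[:,2],[90,98,100]).round(1),np.percentile(q[:,1],[1,50,99]).round(1))
E
```

```text
10.75 [ 0.47965281 -0.15848075  0.11803732] [-1.03659283e-03  6.99301742e-01  7.14825821e-01 -2.10587608e-04] [-5.54503608e-01  1.64066877e-01  1.87563417e+00  4.61709085e-05
  1.10400674e+00 -5.76479246e-01] [0.14300817 0.29295367 0.44371513] 0.8191134570252951
w cap 3593 [ 0.4801 -0.1571  0.0836] ((480.21759033203125, -159.3912353515625), (41.56023025512695, 41.82545471191406), 32.909828186035156)
w sh 1116 [ 0.4794 -0.1408  0.0613] ((480.05999755859375, -158.20326232910156), (46.23927688598633, 43.985740661621094), 2.450979709625244)
t cap 87 [ 0.4817 -0.1501  0.0842] ((483.3243713378906, -151.7573699951172), (27.293964385986328, 22.506563186645508), 64.17326354980469)
finger -1 2738 [-17.6 -12.4  -8.7] [-47.9 -35.4 -34.4]
finger 1 2725 [-17.7 -12.3  -9.2] [34.9 35.8 48.5]
```

View pics/w5.png

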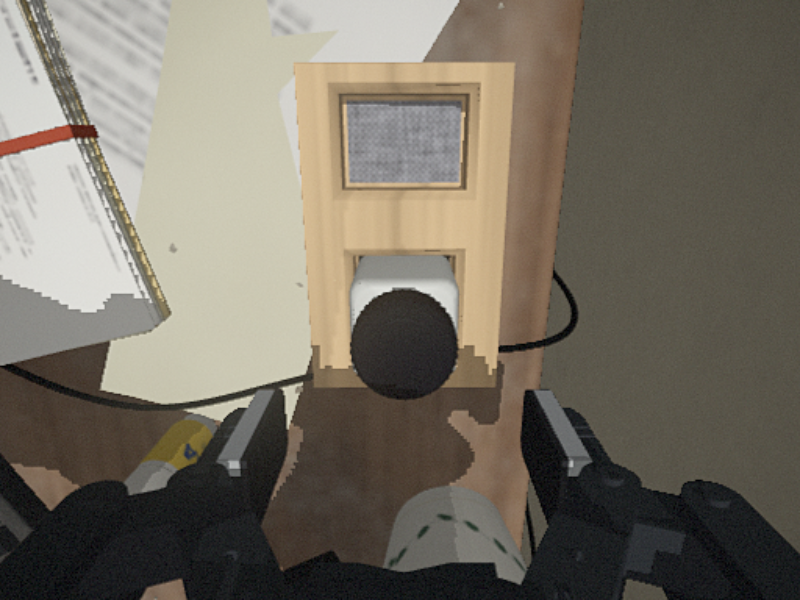

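The bottle is seated in the well with its cap at (404,345). The cap top rose 8.1 mm from its height on the desk, so it is home. With the fingers 70 mm apart the tips lag 9 mm, which makes it about 3 mm at 41 mm. I'll grip the cap at TCP z ≈ 0.0625.

```bash
python3 plan.py 0.4804 -0.1592 0.0625 1.594 5 66;python3 -c "
from bench import ctrl;print(ctrl.get_obs()['eef_pos'])"
```

```text
maxstep 11.1 0.03
[-0.2, 0.2, 11.1, -0.0, -0.0, -0.0, 66.0]
[-0.2, 0.2, 11.1, -0.0, -0.0, -0.0, 66.0]
[-0.2, 0.2, 11.1, -0.0, -0.0, -0.0, 66.0]
[-0.2, 0.2, 11.1, -0.0, -0.0, -0.0, 66.0]
[-0.1, 0.1, 11.1, -0.0, -0.0, -0.0, 66.0]
[ 0.47965281 -0.15848075  0.11803732]
```

Request:
jog_arm(series=[[[-0.2, 0.2, 11, 0, 0, 0, 66], [-0.2, 0.2, 11, 0, 0, 0, 66], [-0.2, 0.2, 11, 0, 0, 0, 66], [0, 0, 11, 0, 0, 0, 66], [0, 0, 8, 0, 0, 0, 66], [0, 0, 3, 0, 0, 0, 66], [0, 0, 0, 0, 0, 0, 66], [0, 0, 0, 0, 0, 0, 66], [0, 0, 0, 0, 0, 0, 66], [0, 0, 0, 0, 0, 0, 66]]])

```text
time_s: 11.75
eef_pos: [0.4814, -0.1597, 0.0647]
eef_rot: [0.001, 0.699, 0.715, 0.0]
wrist_force: [0.5, -0.3, 0.4]
opening: 0.771
grasp_force: 0.0
```

Request:
jog_arm(series=[[[0.4, -0.8, 2, 0, 0, 0, 66], [0, 0, 0, 0, 0, 0, 66], [0, 0, 0, 0, 0, 0, 35], [0, 0, 0, 0, 0, 0, 35], [0, 0, 0, 0, 0, 0, 35], [0, 0, 0, 0, 0, 0, 35], [0, 0, 0, 0, 0, 0, 35], [0, 0, 0, 0, 0, 0, 35], [0, 0, 0, 0, 0, 0, 35], [0, 0, 0, 0, 0, 0, 35]]])

```text
time_s: 12.75
eef_pos: [0.4806, -0.1593, 0.0625]
eef_rot: [0.0, 0.699, 0.715, 0.0]
wrist_force: [1.3, 1.1, 4.6]
opening: 0.465
grasp_force: 60.4
```

```bash
python3 -c "
from bench import ctrl;o=ctrl.get_obs();print(o['eef_pos'],o['q'],o['torque'],o['wrist_force'])"
```

```text
[ 0.48057224 -0.15927136  0.06246905] [-5.54955667e-01  2.55915927e-01  1.90137653e+00  1.79669546e-04
  9.83520026e-01 -5.77039699e-01] [ 0.21296929 -0.18615352  0.00343877] [1.32520313 1.13008608 4.61448998]
```

Gripped. Now turning the first 57°.

Request:
jog_arm(series=[[[0, 0, 0, 0, 0, -0.1, 35], [0, 0, 0, 0, 0, -0.1, 35], [0, 0, 0, 0, 0, -0.1, 35], [0, 0, -0.2, 0, 0, -0.1, 35], [0, 0, -0.2, 0, 0, -0.1, 35], [0, 0, -0.2, 0, 0, -0.1, 35], [0, 0, -0.2, 0, 0, -0.1, 35], [0, 0, -0.2, 0, 0, -0.1, 35], [0, 0, -0.2, 0, 0, -0.1, 35], [0, 0, -0.2, 0, 0, -0.1, 35]]])

```text
time_s: 13.75
eef_pos: [0.4807, -0.1595, 0.0641]
eef_rot: [0.001, 0.269, 0.963, -0.0]
wrist_force: [0.9, 1.5, 6.3]
opening: 0.464
grasp_force: 60.6
```

```bash
cat >st.py <<'E'
from h import *
from bench import ctrl
o=ctrl.get_obs();M=rot(o['eef_rot']).as_matrix();print(o['time_s'],o['eef_pos'],'yaw',np.degrees(np.arctan2(M[1,0],M[0,0])),'tilt',M[:2,2],o['torque'].round(3),o['wrist_force'].round(1),o['opening'],o['grasp_force'])
E
python3 st.py
```

```text
13.75 [ 0.48070978 -0.15951128  0.06409732] yaw 148.77477651508966 tilt [ 0.00107285 -0.00061514] [ 0.139 -0.193 -0.078] [0.9 1.5 6.3] 0.46382144942412906 60.56919056922197
```

Request:
jog_arm(series=[[[0, 0, -0.3, 0, 0, -0.1, 35], [0, 0, -0.3, 0, 0, -0.1, 35], [0, 0, -0.3, 0, 0, -0.1, 35], [0, 0, -0.3, 0, 0, -0.1, 35], [0, 0, -0.3, 0, 0, -0.1, 35], [0, 0, 0, 0, 0, -0.03, 35], [0, 0, 0, 0, 0, 0, 35], [0, 0, 0, 0, 0, 0, 35], [0, 0, 0, 0, 0, 0, 35], [0, 0, 0, 0, 0, 0, 35]]])

```text
time_s: 14.75
eef_pos: [0.4804, -0.1592, 0.0652]
eef_rot: [0.0, 0.01, 1.0, -0.0]
wrist_force: [3.3, 0.8, 2.7]
opening: 0.467
grasp_force: 60.3
```

```bash
python3 st.py; python3 - <<'E'
from h import *
from bench import ctrl
c=ctrl.camera('wrist');pickle.dump(c,open('w6.pkl','wb'));cv2.imwrite('pics/w6.png',cv2.resize(c['frame'],(800,600)))
E
```

```text
14.75 [ 0.48038238 -0.15922054  0.06519606] yaw 178.87892519588902 tilt [ 0.00036908 -0.00014636] [ 0.089 -0.411 -0.03 ] [3.3 0.8 2.7] 0.4667799841028881 60.325754564255476
```

View pics/w6.png

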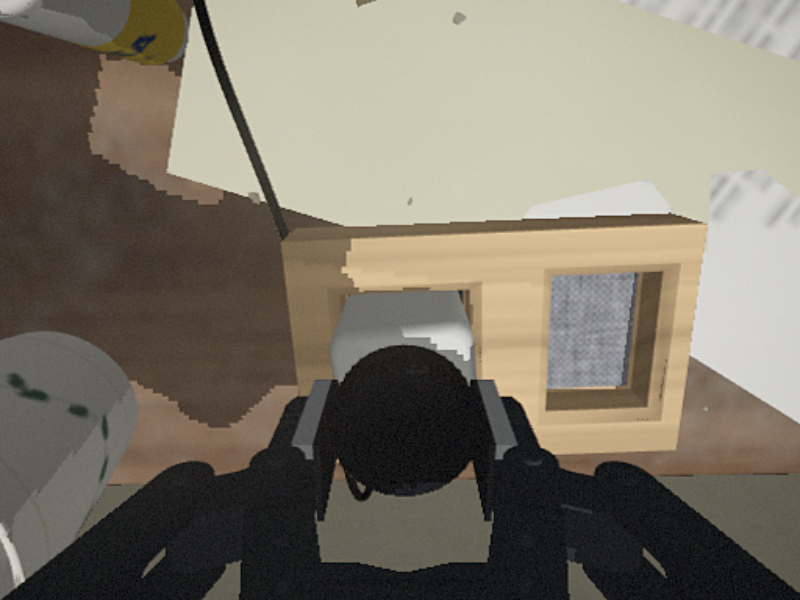

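The bottle is still in the well, its front edge at (350–462, 291), with the cap in the fingers at (405,420). Next I check the bottle's turn against the stand.

```bash
python3 - <<'E'
from h import *
c=pickle.load(open('w6.pkl','rb'));P=cloud(c)
z=P[...,2]
# bottle -x face: columns away from rounded corners
m=(z>.036)&(z<.056)&(P[...,0]<.462)&(P[...,0]>.448)&(abs(P[...,1]+.159)<.014);q=P[m];f=np.polyfit(q[:,1],q[:,0],1);print('face',len(q),q.mean(0),'bottle yaw',-np.degrees(np.arctan(f[0])))
m=(abs(z-.028)<.003)&(abs(P[...,0]-.48)<.055)&(P[...,1]<-.04)&(P[...,1]>-.21);print('stand',cv2.minAreaRect((P[m][:,:2]*1000).astype(np.float32)))
m=(abs(z-.062)<.006)&(abs(P[...,0]-.48)<.035)&(abs(P[...,1]+.159)<.03)&(P[...,0]<.47)&(c['frame'].min(-1)>60);print('shoulder z',m.sum(),np.median(P[m],0))
m=(z>.076)&(np.hypot(P[...,0]-.48,P[...,1]+.159)<.018);print('cap top',np.median(P[m],0))
E
```

```text
face 670 [ 0.45655971 -0.15901758  0.04655737] bottle yaw 4.691773568873214
stand ((479.48382568359375, -126.62372589111328), (92.8849868774414, 150.92527770996094), 1.1196742057800293)
shoulder z 1851 [ 0.4602158  -0.15800675  0.06137578]
cap top [ 0.4721232  -0.15929046  0.08673976]
```

The bottle turned 3.4° with the cap, so the cap has turned about 84° on the neck and risen 3.1 mm. Now lifting slowly.

Request:
jog_arm(series=[[[0, 0, -0.5, 0, 0, 0, 35], [0, 0, -1, 0, 0, 0, 35], [0, 0, -1, 0, 0, 0, 35], [0, 0, -1, 0, 0, 0, 35], [0, 0, -1.5, 0, 0, 0, 35], [0, 0, -1.5, 0, 0, 0, 35], [0, 0, -1.5, 0, 0, 0, 35], [0, 0, 0, 0, 0, 0, 35], [0, 0, 0, 0, 0, 0, 35], [0, 0, 0, 0, 0, 0, 35]]])

```text
time_s: 15.8
eef_pos: [0.4801, -0.1591, 0.073]
eef_rot: [-0.0, 0.009, 1.0, 0.0]
wrist_force: [-0.4, -0.6, -0.7]
opening: 0.466
grasp_force: 60.4
```

```bash
cat >chk.py <<'E'
from h import *
from bench import ctrl
c=ctrl.camera('wrist');P=cloud(c);z=P[...,2]
m=(abs(z-.062)<.012)&(P[...,0]<.465)&(P[...,0]>.456)&(abs(P[...,1]+.159)<.016)&(c['frame'].min(-1)>60);print('shoulder z',m.sum(),np.percentile(z[m],[10,50,90]))
m=(z>.076)&(np.hypot(P[...,0]-.48,P[...,1]+.159)<.018);print('cap top',np.percentile(z[m],[10,50,90]))
cv2.imwrite('pics/w7.png',cv2.resize(c['frame'],(800,600)))
E
python3 st.py; python3 chk.py
```

```text
15.8 [ 0.48014234 -0.1591109   0.07304819] yaw 178.92369979823786 tilt [-1.55921107e-04  7.19491769e-05] [ 0.011  0.035 -0.023] [-0.4 -0.6 -0.7] 0.46578612075565073 60.425046142190695
shoulder z 1362 [0.05456519 0.06138376 0.06261462]
cap top [0.0935465  0.09457198 0.15226699]
```

The cap is free and the bottle stayed put. Lifting to a gap of about 15 mm.

Request:
jog_arm(series=[[[0, 0, -2, 0, 0, 0, 35], [0, 0, -3, 0, 0, 0, 35], [0, 0, -4, 0, 0, 0, 35], [0, 0, -4, 0, 0, 0, 35], [0, 0, -4, 0, 0, 0, 35], [0, 0, -2, 0, 0, 0, 35], [0, 0, 0, 0, 0, 0, 35], [0, 0, 0, 0, 0, 0, 35], [0, 0, 0, 0, 0, 0, 35], [0, 0, 0, 0, 0, 0, 35]]])

```text
time_s: 16.85
eef_pos: [0.4801, -0.159, 0.0919]
eef_rot: [-0.0, 0.009, 1.0, 0.0]
wrist_force: [0.2, 0.1, -0.6]
opening: 0.467
grasp_force: 60.4
```

```bash
python3 st.py; python3 chk.py
```

```text
16.85 [ 0.4800611  -0.15904341  0.09188446] yaw 178.9207671857588 tilt [-0.00036818  0.00026336] [ 0.006 -0.05  -0.039] [ 0.2  0.1 -0.6] 0.46660278853464626 60.43480686843395
shoulder z 1194 [0.05476438 0.06148007 0.0629988 ]
cap top [0.11237207 0.11342118 0.17103545]
```

View pics/w7.png

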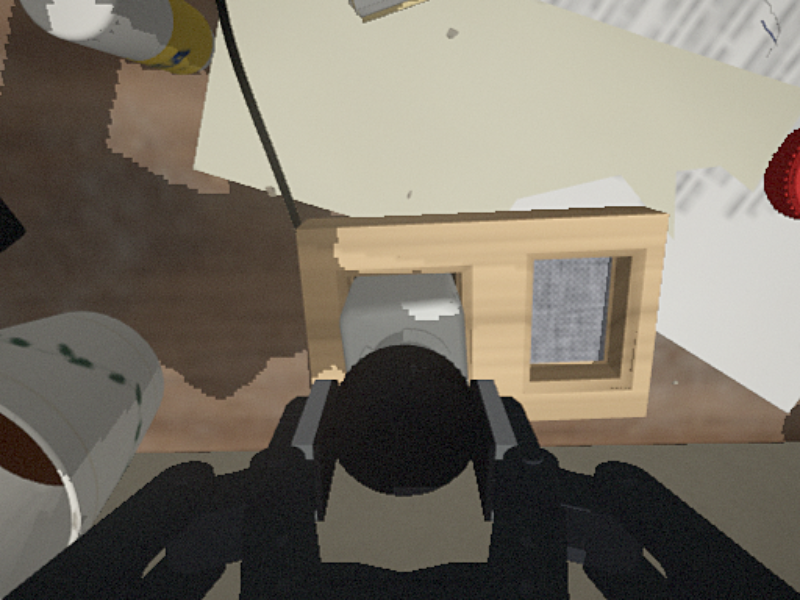

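The view shows the cap held at (405,420) above the bottle, which is still home with its neck base showing at (405,340). The gap is about 15 mm, so I'm handing in.

```bash
python3 -c "
from bench import ctrl;print(ctrl.hand_in())"
```

```text
the job is handed in; nothing more can be done
None
```

The job is handed in at about 17 s of the 54 s allowed: the bottle stands fully home in the well, and its unscrewed cap is held level about 15 mm above the open mouth; the system gave no verdict.

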